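Ease the sample case lid shut

ROBOT

A 6-joint arm with a two-finger parallel gripper is mounted at the origin on a cart in front of the work surface, level with it; the furniture and walls round the work are solid. World frame = base frame: x ahead of the robot, y to its left, z up, the work surface at z = 0. Lengths are in mm, angles in degrees, forces in N, time in s.
With the tool pointing down it reaches from about 300 to 850 mm from the base axis. Payload 4.2 kg.
Tool frame: the origin (TCP) lies midway between the tips of the shut fingers; the grasp point (between the pads) lies 19 mm behind it; z points along the fingers, y is the line along which they close (so a half turn about z gives the same grasp; the last joint's range is limited). The gripper opens to 91 mm and grips with 3 to 60 N. Pads are 32 mm wide; open, the fingers measure 118 mm over their backs; the gripper's body (76 mm by 178 mm) begins 60 mm behind the grasp point.
Start: joints at [67.953, 18.312, 89.639, -0, 72.044, -1.146], TCP at [205.142, 537.178, 213.976] pointing down, gripper open.
Joint ranges: [-177.97, 177.97], [-48.28, 115.42], [12.27, 149.76], [-77.06, 257.06], [2.81, 150.46], [-146.56, 146.56]. Speed limits (degrees/s): [147.25, 147.25, 180, 180, 180, 180].

INTERFACE

Orientations are given as [roll, pitch, yaw] about the fixed x, y, z axes, in that order (R = Rz(yaw) Ry(pitch) Rx(roll)).
In Python, from workcell import env gives the robot as it stands.
- The arm moves only by the shell command python3 -m jog 'ROWS' [FORCE]. ROWS is a JSON object of lists of equal length, an entry for each row: "jaw": the finger opening in mm, from 0 to 91.2; "slide": the shift along the tool's x, y, z in units of 30 mm (1.0 is 30 mm), a list of three; "spin": the turn about the tool's z in units of 8 degrees (1.0 is 8 degrees). In form: {"jaw": [jaw, ...], "slide": [[dx, dy, dz], ...], "spin": [spin, ...]}. A call has 1 to 10 rows; each row shifts and turns the commanded pose from where the row before left it, along the tool's axes as they then stand; what a row does not reach is not made up. A row lasts 1/10 s, in which the tool goes at most 50 mm and 8.59 degrees, less where a joint would pass 70% of its speed; a pose out of reach is approached as far as the arm can. A call is refused whole if a number of a shift passes 1 or a number of a turn 1, either way. A call with a gripper value outside its range is refused whole. The fingers move at their own pace and stop on an object; FORCE is the grip in N (left out, the last holds). Time passes only in rows, so rows that do not move let the fingers close. It gives the time, the measured TCP pose, the force, the opening and the grip force at its end, in the units of the state.
- env.state(): the state, without advancing time (a new reading comes with each control period).
- env.grab_frame(name): name is "scene" or "top" or "wrist"; returns the picture (384x512x3 uint8, red, green, blue); there is no depth.
- env.camera_model(name): a dict with "fx", "fy", "cx", "cy" (pixels), "D" ([k1, k2, p1, p2, k3] as OpenCV has them; the pictures are not rectified), "camera_from_world" (4x4, takes a point from world to camera coordinates). Camera axes: x right, y up, looking along -z (the intrinsics and any distortion apply to the point x, -y, -z); pixel columns grow to the right and rows downward; lengths in mm; the calibration is good to about 2 mm. A picture is of the moment at which its call begins: read the wrist's pose just before it. camera_model takes no time and is no camera call; for the wrist camera it gives the pose at the moment of the call.
- env.job_done(): hands the job in; it is judged then, once.
The state is a dict: "time_s": time; "qpos": joint angles; "qvel": joint speeds; "effort": joint torques, N m; "ee_pos": TCP position; "ee_rot": TCP orientation; "force": force on the tool from outside, world axes, zero at the start; "torque": the same for the moment, N m; "gripper_width": finger opening in mm; "gripper_force": force on a finger pad.
Only numpy, scipy, OpenCV 4.12 (cv2) and the standard library are available. Lean on these libraries where they do the work, as an engineer would, in place of code of your own. Each camera call takes 0.05 s, during which the arm holds its last target. There are 200 camera calls.

TASK

The lid of the grey sample case stands open, leaning back on its stop. With the fingers only, nudge it forward over the balance point, catch it underneath on the backs of the fingers while it is still well open, and ease it slowly all the way down until it is fully shut; it must not drop shut over the last part. Touch the lid lightly and do not grip it, leave the jar, cup and bottle where they stand, and finish clear of the case.

Things in the scene. Friction and masses are not known exactly. Their poses are not given: they have to be found in the camera images.
- case: Open-topped grey plastic case, fixed to the surface, 112 mm deep (x) x 150 wide (y) x 80 high to the rim, four bare metal ring cells inside. Origin: centre of its underside. x points horizontally from the front wall to the hinge, y left along the hinge, z up. Front wall outer face at x = -56 mm (a rib at 20 mm height stands 3 mm proud).
- lid_hinge (a point): Middle of the hinge axis, at x = +60 mm, z = 83 mm in the case frame; the axis runs along the case's y. A 20 mm damper barrel stands at the middle behind the hinge.
- lid_lip (a point): Middle of the lid's free edge, half-way through its thickness; moves with the lid. The lid is a flat white plate (black seal pad inside) 6 mm thick, 150 wide, 138 from hinge axis to this edge. Shut, it lies level at z = 83 mm (mid-thickness) and its front 22 mm overhang the front wall as a lip, with free space below down to the work surface.
- lid (a joint): Lid angle in rad: 0 shut and level, 1.57 upright, 1.9 leaning back on its stop. Free edge at 138 mm x (-cos, sin) of it from the hinge (case x, z). Let go above 1.57 it leans back, below it falls shut. Lid 0.3 kg +-20 %, hinge damped: from 1.3 it takes about 3 s to fall and nears shut at 0.55 to 0.8 rad/s, which is too fast. Holding the lip up takes under 2 N, nudging it over about 1 N.
- powder_jar: White screw-cap jar, 62 mm across, 90 mm high, loose. Origin: centre of its underside. Leave alone.
- sample_cup: Grey open cup, 67 mm across, 48 mm high, loose. Origin: centre of its underside. Leave alone.
- red_cap_bottle: Small bottle with a screw cap, 44 mm across, 75 mm high, loose, beyond the case to the right. Origin: centre of its underside. Leave alone.

How it is judged (in metres and radians):
On the way, in this order (a step that is already met when the one before it is completed fails the run):
1. the lid has been tipped forward past the balance point (value of joint lid below 1.4 rad).
2. the lid has been caught: it bears on the fingers, moving slowly, between 1.2 and 0.4 rad (value of joint lid between 0.4 and 1.2 rad and velocity of joint lid above -0.4 rad/s and contact force between the fingers and lid above 0.2 N), for 0.2 s.
At the end, for the whole second after the job is handed in: The lid is shut (within 0.03 rad, 4 mm at the lip) and at rest (value of joint lid below 0.03 rad and velocity of joint lid between -0.05 and 0.05 rad/s); the robot touches nothing.
It fails at once if the lid drops or is pushed shut: closing faster than 0.45 rad/s (6 cm/s at the lip) between 0.35 and 0.04 rad (value of joint lid between 0.04 and 0.35 rad and velocity of joint lid below -0.45 rad/s).
It fails at once if the lid is gripped or pressed hard (over 25 N from the fingers) (contact force between the fingers and lid above 25 N).
It fails at once if the jar, cup or bottle is moved or lifted by more than 15 mm (distance of any of powder_jar, sample_cup, red_cap_bottle from where it was at the start of the episode above 0.015 m).
It also fails if it takes over 61 s, if anything falls off the work surface, if the arm or the gripper's body presses on something with over 40 N, if the wrist force passes 120 N, or if a joint passes its speed limit or range.

## Working session

There is one attempt and no reset: what is moved stays moved. The work goes in short steps, Python scripts to look and compute and a shell command to move; the robot and the scene stay as the last step left them, time stands still between calls to the robot, and variables do not carry over. Pictures are saved under pics/ and viewed, at most 10 in all, crops included, and the job is handed in when it is done.

```bash
mkdir -p pics
python3 - <<'E'
from workcell import env
import cv2,numpy as np
s=env.state();print(s['time_s'],s['ee_pos'],s['ee_rot'],s['force'])
for n in('scene','top'):
    f=env.grab_frame(n);cv2.imwrite(f'pics/{n}0.png',f[:,:,::-1]);m=env.camera_model(n)
    print(n,m['fx'],m['D'],np.linalg.inv(m['camera_from_world']).round(2).tolist())
E
```

```text
0.0 [204.97704685 536.70984297 213.13152099] [-1.79900131e+02 -9.12688723e-04  1.59096885e+02] [ 0.44666118  0.01205804 -0.34327659]
scene 387.9768243018742 [-0.08349098  0.          0.          0.          0.        ] [[0.5, 0.59, -0.63, -70.83], [-0.86, 0.35, -0.37, -431.55], [0.0, 0.73, 0.68, 745.99], [0.0, 0.0, 0.0, 1.0]]
top 347.5378951382143 [0.01695667 0.         0.         0.         0.        ] [[-0.01, 0.98, -0.19, 386.72], [-1.0, -0.01, -0.01, -73.63], [-0.01, 0.19, 0.98, 948.46], [0.0, 0.0, 0.0, 1.0]]
```

View pics/scene0.png

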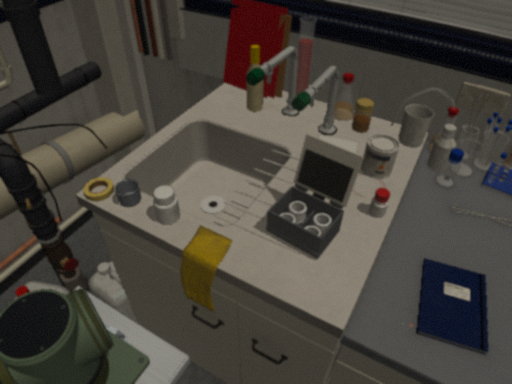

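View pics/top0.png

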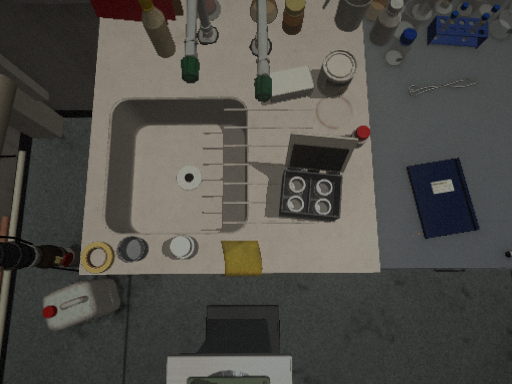

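The scene shows the case around (308,215) with its lid standing open behind at (330,170). In the top view the case is at (311,193), the lid at (320,153), the bottle at (362,133), the jar at (181,246) and the cup at (132,249). I'll enlarge the case next.

Run:
```python
import cv2,numpy as np
a=cv2.imread('pics/scene0.png')[120:260,250:400];b=cv2.imread('pics/top0.png')[120:230,265:385]
a=cv2.resize(a,None,fx=4,fy=4,interpolation=cv2.INTER_CUBIC);b=cv2.resize(b,None,fx=6,fy=5,interpolation=cv2.INTER_CUBIC)
cv2.imwrite('pics/a.png',cv2.convertScaleAbs(a,alpha=1.5));cv2.imwrite('pics/b.png',cv2.convertScaleAbs(b,alpha=1.5))
```

```text
(no output)
```

View pics/a.png

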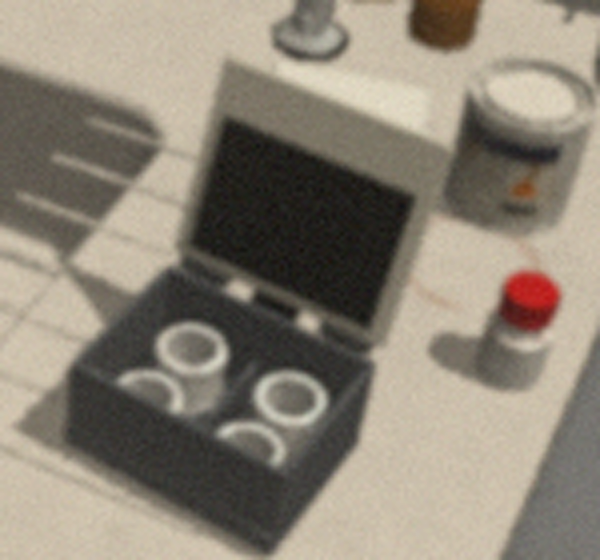

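View pics/b.png

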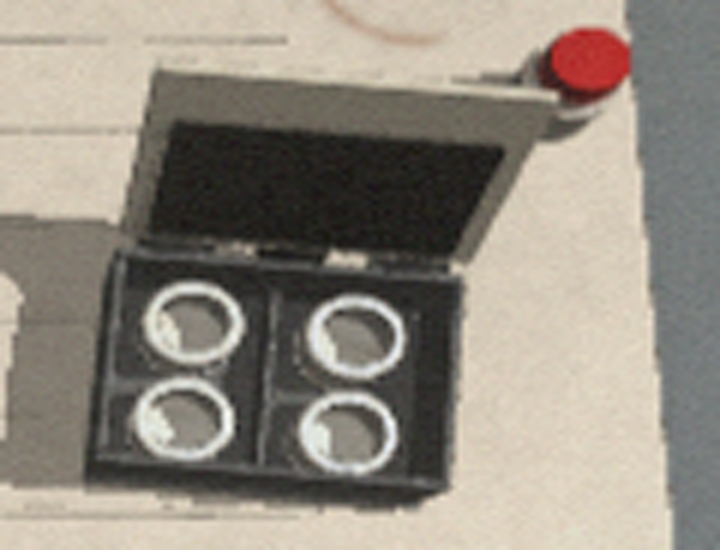

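Crop a shows the rim front-left at (75,368), back-right at (372,362), and lid top corners at (228,58) and (450,148). Crop b shows rim corners at (97,462), (450,485), (463,270) and (118,250), and lid top corners at (157,70) and (558,93).

```bash
cat > h.py <<'E'
from workcell import env
import cv2,numpy as np
def ray(n,p,m=None):
    m=m or env.camera_model(n);T=np.linalg.inv(np.array(m['camera_from_world']))
    K=np.array([[m['fx'],0,m['cx']],[0,m['fy'],m['cy']],[0,0,1]])
    u=cv2.undistortPoints(np.array([[p]],float),K,np.array(m['D'])).ravel()
    d=T[:3,:3]@[u[0],-u[1],-1];return T[:3,3],d/np.linalg.norm(d)
def plane(n,p,z,m=None):
    o,d=ray(n,p,m);return o+d*(z-o[2])/d[2]
def tri(r):
    A=sum(np.eye(3)-np.outer(d,d) for o,d in r);b=sum((np.eye(3)-np.outer(d,d))@o for o,d in r)
    x=np.linalg.solve(A,b);return x,[np.linalg.norm(np.cross(x-o,d)) for o,d in r]
E
python3 - <<'E'
from h import *
a=lambda x,y:(250+x/4-.4,120+y/4-.4); b=lambda x,y:(265+x/6-.4,120+y/5-.4)
P={'FL':((75,368),(97,462)),'BR':((372,362),(463,270)),'BL':((175,268),(118,250)),'FR':((274,478),(450,485)),'LL':((228,58),(157,70)),'LR':((450,148),(558,93)),'bottlecap':((530,290),(588,58))}
for k,(p,q) in P.items():
    x,e=tri([ray('scene',a(*p)),ray('top',b(*q))]);print(k,x.round(1),np.round(e,1),'top z80',plane('top',b(*q),80).round(1)[:2],'scene z80',plane('scene',a(*p),80).round(1)[:2])
print('jar top',plane('top',(181,246),90),'cup',plane('top',(132,249),48))
print(plane('top',(262,90),250),plane('top',(248,160),0))
E
```

```text
FL [ 507.3 -136.3   75.4] [2. 2.] top z80 [ 505.5 -134.4] scene z80 [ 504.7 -139.8]
BR [ 603.2 -292.2   77.4] [1.3 1.3] top z80 [ 603.3 -292.8] scene z80 [ 599.4 -291.8]
BL [ 618.3 -148.4   74.9] [2.5 2.5] top z80 [ 615.5 -145.9] scene z80 [ 615.  -152.4]
FR [ 490.9 -278.7   77.3] [3.6 3.6] top z80 [ 492.5 -281.2] scene z80 [ 485.9 -276.7]
LL [ 663.9 -152.3  212.2] [1.1 1.1] top z80 [ 712.8 -165.3] scene z80 [847.  -84.1]
LR [ 650.3 -298.2  211.4] [0.8 0.8] top z80 [ 697.8 -339.1] scene z80 [ 826.6 -264.8]
bottlecap [ 719.8 -355.8   72.5] [0.1 0.1] top z80 [ 716.9 -353.3] scene z80 [ 711.1 -356.7]
jar top [422.67397103 112.3359746   90.        ] cup [418.08211164 246.84876305  48.        ]
[748.98272092 -87.88180687 250.        ] [665.74220175 -50.65652759   0.        ]
```

```bash
python3 - <<'E'
from h import *
for p,q in [((302,102),(263,90)),((330,73),(263,10)),((258,76),(191,70)),((382,143),(340,60))]:
    x,e=tri([ray('scene',p),ray('top',q)]);print(x.round(),np.round(e))
E
python3 -m jog '{"jaw":[0,0,0,0,0,0,0,0,0,0],"slide":[[0,0,-0.3],[0,0,-0.3],[0,0,-0.3],[0,0,-0.3],[0,0,-0.3],[0,0,-0.3],[0,0,-0.3],[0,0,-0.3],[0,0,-0.3],[0,0,-0.3]],"spin":[1,1,1,1,1,1,1,1,1,0.4]}' 10
```

```text
[759. -93. 235.] [3. 3.]
[956. -94. 235.] [1. 1.]
[801.  64. 250.] [4. 4.]
[ 914. -299.   87.] [4. 4.]
time_s: 1.1
ee_pos: [205.1, 536.9, 303.8]
ee_rot: [-180.0, 0.1, 83.7]
force: [-0.3, -0.2, -0.0]
gripper_width: 14.0
gripper_force: 0.0
```

```bash
python3 -m jog '{"jaw":[0,0,0,0,0,0,0,0,0,0],"slide":[[-1,0.6,0],[-1,0.6,0],[-1,0.6,0],[-1,0.6,0],[-1,0.6,0],[-1,0.6,0],[-1,0.6,0],[-1,0.6,0],[-1,0.6,0],[-1,0.6,0]],"spin":[0,0,0,0,0,0,0,0,0,0]}'; python3 -m jog '{"jaw":[0,0,0,0,0,0,0,0,0,0],"slide":[[-1,0.6,0],[-1,0.6,0],[-1,0.6,0],[-1,0.6,0],[-1,0.6,0],[-1,0.6,0],[-1,0.6,0],[-1,0.6,0],[-1,0.6,0],[-1,0.6,0]],"spin":[0,0,0,0,0,0,0,0,0,0]}';python3 -m jog '{"jaw":[0,0,0,0,0,0],"slide":[[-1,0.6,0],[-1,0.6,0],[-1,0.6,0],[-1,0.6,0],[0,0,0],[0,0,0]],"spin":[0,0,0,0,0,0]}'
python3 - <<'E'
from h import *
s=env.state();print(s['ee_pos'],s['ee_rot'])
m=env.camera_model('wrist');cv2.imwrite('pics/w.png',env.grab_frame('wrist')[:,:,::-1]);print(np.linalg.inv(m['camera_from_world']).round(2).tolist())
p=s['ee_pos'];d=p[:2]-[614.7,-220.3];c,sn=np.cos(np.radians(-6)),np.sin(np.radians(-6))
print('case from hinge',d@[c,sn],d@[-sn,c])
E
```

```text
time_s: 2.1
ee_pos: [352.3, 218.3, 303.7]
ee_rot: [-180.0, 0.0, 83.9]
force: [0.4, 0.8, 0.5]
gripper_width: 0.7
gripper_force: 0.0
time_s: 3.1
ee_pos: [499.5, -99.1, 303.5]
ee_rot: [-180.0, -0.0, 83.9]
force: [0.0, 0.1, 0.3]
gripper_width: 0.6
gripper_force: 0.0
time_s: 3.7
ee_pos: [557.9, -224.9, 302.9]
ee_rot: [-179.9, -0.1, 83.8]
force: [0.2, 0.4, -0.3]
gripper_width: 0.5
gripper_force: 0.0
[ 557.8996186  -224.90836956  302.87913239] [-1.79881556e+02 -6.67471531e-02  8.38334247e+01]
[[0.99, 0.1, 0.03, 564.8], [-0.11, 0.97, 0.24, -159.22], [-0.0, -0.24, 0.97, 473.41], [0.0, 0.0, 0.0, 1.0]]
case from hinge -56.00751717739842 -10.520381011888018
```

View pics/w.png

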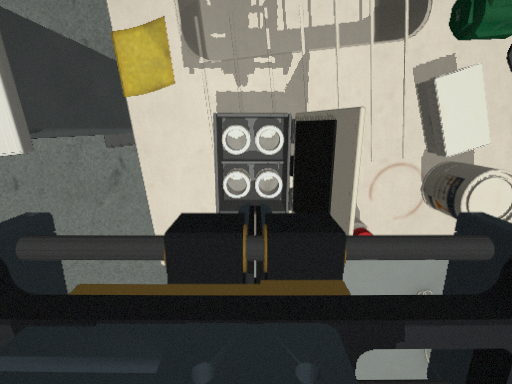

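The wrist view shows the case rim's left corners at (217,113) and (291,114), and the lid's left free corner at (363,107). I'll check them against the earlier points.

```bash
python3 - <<'E'
from h import *
m=env.camera_model('wrist')
for p,z in (((217,113),80),((291,114),80),((363,107),212)):print(plane('wrist',p,z,m).round(1))
E
python3 -m jog '{"jaw":[0,0,0,0,0,0,0],"slide":[[0.3,1,0],[0,1,0],[0,1,0],[0,1,0],[0,0.5,0],[0,0,0],[0,0,0]],"spin":[0,0,0,0,0,0,0]}'
```

```text
[ 513.  -134.6   80. ]
[ 616.6 -147.1   80. ]
[ 666.5 -151.7  212. ]
time_s: 4.45
ee_pos: [692.8, -228.9, 303.9]
ee_rot: [-179.9, -0.0, 84.0]
force: [-0.4, 0.4, 0.1]
gripper_width: 0.7
gripper_force: 0.0
```

```bash
python3 -m jog '{"jaw":[0,0,0,0,0,0,0],"slide":[[0,0,1],[0,0,1],[0,0,1],[0,0,0.9],[0,0,0],[0,0,0],[0,0,0]],"spin":[0,0,0,0,0,0,0]}'; python3 -m jog '{"jaw":[0,0,0,0,0,0,0,0,0,0],"slide":[[0,-0.15,0],[0,-0.15,0],[0,-0.15,0],[0,-0.15,0],[0,-0.15,0],[0,-0.15,0],[0,-0.15,0],[0,-0.15,0],[0,-0.15,0],[0,-0.15,0]],"spin":[0,0,0,0,0,0,0,0,0,0]}'
```

```text
time_s: 5.15
ee_pos: [694.0, -230.3, 189.8]
ee_rot: [179.8, 0.0, 83.9]
force: [0.1, 0.4, 0.1]
gripper_width: 0.6
gripper_force: 0.0
time_s: 6.15
ee_pos: [648.1, -225.2, 186.8]
ee_rot: [-180.0, -0.0, 83.9]
force: [1.3, 0.6, 1.2]
gripper_width: 0.5
gripper_force: 0.7
```

```bash
python3 -m jog '{"jaw":[0,0,0,0,0,0,0],"slide":[[0,-0.15,0],[0,-0.15,0],[0,-0.15,0],[0,-0.15,0],[0,-0.15,0],[0,-0.15,0],[0,-0.15,0]],"spin":[0,0,0,0,0,0,0]}'
python3 - <<'E'
from h import *
s=env.state();print(s['ee_pos'],s['force'])
a,b=env.grab_frame('scene')[120:260,250:400,::-1],env.grab_frame('top')[120:260,265:385,::-1]
cv2.imwrite('pics/c.png',cv2.convertScaleAbs(cv2.resize(np.hstack([a,b]),(780,405),interpolation=cv2.INTER_CUBIC),alpha=1.5))
E
```

```text
time_s: 6.85
ee_pos: [616.8, -221.8, 186.7]
ee_rot: [-180.0, -0.0, 83.9]
force: [0.6, -0.2, -1.1]
gripper_width: 0.3
gripper_force: 0.5
[ 616.76676398 -221.79282373  186.65429882] [ 0.63768289 -0.24891063 -1.10184678]
```

View pics/c.png

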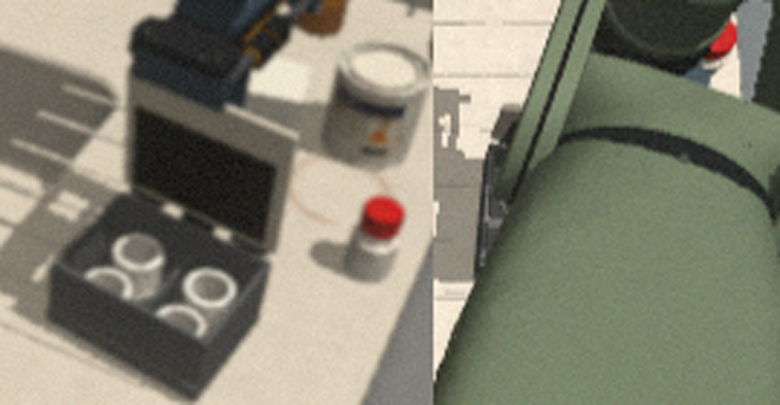

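The lid is almost upright, with its top edge from (128,72) to (298,138), and the finger is behind it. Next I'll push it over, then swing over the top to the front.

```bash
python3 -m jog '{"jaw":[0,0,0,0,0,0,0,0],"slide":[[0,-0.15,0],[0,-0.15,0],[0,-0.15,0],[0,-0.15,0],[0,0,0],[0,0.1,-1],[0,0,-1],[0,-0.4,-0.4]],"spin":[0,0,0,0,0,0,0,0]}'; python3 -m jog '{"jaw":[0,0,0,0,0,0],"slide":[[0,-1,0],[0,-1,0],[0,-0.4,0.4],[0,0,1],[0,0,1],[0,0,0.5]],"spin":[0,0,0,0,0,0]}';  python3 -m jog '{"jaw":[0,0],"slide":[[0,0,0],[0,0,0]],"spin":[0,0]}'
```

```text
time_s: 7.75
ee_pos: [592.0, -219.5, 261.6]
ee_rot: [179.7, 0.1, 83.9]
force: [-0.2, 0.5, 0.4]
gripper_width: 0.3
gripper_force: 0.0
time_s: 8.35
ee_pos: [515.8, -210.5, 169.0]
ee_rot: [-179.7, -0.1, 83.9]
force: [-1.1, -0.4, -0.6]
gripper_width: 0.3
gripper_force: 0.0
time_s: 8.55
ee_pos: [518.3, -211.3, 172.1]
ee_rot: [-180.0, -0.0, 83.9]
force: [-0.7, -0.0, 0.2]
gripper_width: 0.3
gripper_force: 0.0
```

```bash
python3 -m jog '{"jaw":[0,0,0,0],"slide":[[0,0,0],[0,0,0],[0,0,0],[0,0,0]],"spin":[0,0,0,0]}'
python3 - <<'E'
from h import *
a=env.grab_frame('scene')[120:260,230:400,::-1]
cv2.imwrite('pics/d.png',cv2.convertScaleAbs(cv2.resize(a,None,fx=4,fy=4,interpolation=cv2.INTER_CUBIC),alpha=1.5))
E
```

```text
time_s: 8.95
ee_pos: [518.5, -211.5, 172.4]
ee_rot: [-180.0, 0.0, 83.9]
force: [-2.3, -0.9, 0.9]
gripper_width: 0.2
gripper_force: 1.2
```

View pics/d.png

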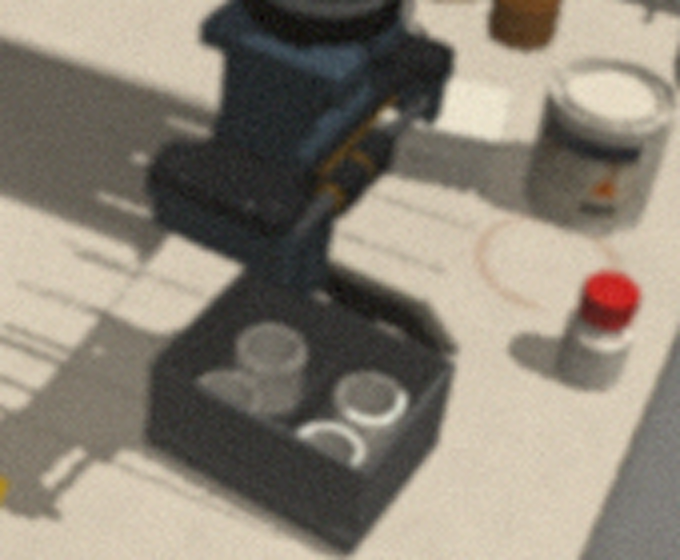

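The lid is leaning forward onto the finger; its free right corner is near (425,305) in the crop. I'll work out the angle from that.

```bash
python3 - <<'E'
from h import *
o,d=ray('scene',(230+425/4-.4,120+305/4-.4))
c,s=np.cos(np.radians(-6)),np.sin(np.radians(-6));h=np.array([614.7,-220.3])
Y=np.array([-s,c]);X=np.array([c,s])
t=(-75-(o[:2]-h)@Y)/(d[:2]@Y);p=o+t*d;u=(p[:2]-h)@X;v=p[2]-83;print(u,v,np.hypot(u,v),np.arctan2(v,-u))
for th in np.arange(1.0,-.01,-.1):print(round(th,2),'corner',round(-138*np.cos(th)-3*np.sin(th),1),round(83+138*np.sin(th)-3*np.cos(th),1))
E
python3 -m jog '{"jaw":[0,0,0],"slide":[[0,0,0],[0,0,0],[0,0,0]],"spin":[0,0,0]}'
```

```text
-80.8771390446893 101.83574050138952 130.04472178262503 0.8996068431988881
1.0 corner -77.1 197.5
0.9 corner -88.1 189.2
0.8 corner -98.3 179.9
0.7 corner -107.5 169.6
0.6 corner -115.6 158.4
0.5 corner -122.5 146.5
0.4 corner -128.3 134.0
0.3 corner -132.7 120.9
0.2 corner -135.8 107.5
0.1 corner -137.6 93.8
0.0 corner -138.0 80.0
time_s: 9.3
ee_pos: [518.5, -211.5, 172.1]
ee_rot: [-180.0, 0.0, 83.9]
force: [-5.1, -0.8, 3.9]
gripper_width: 0.7
gripper_force: 2.3
```

```bash
for i in 1 2 3; do python3 -m jog '{"jaw":[0],"slide":[[0,0,0]],"spin":[0]}'|grep -E "pos|force"; done
```

```text
ee_pos: [518.5, -211.5, 172.1]
force: [-5.5, -1.3, 3.5]
gripper_force: 2.5
ee_pos: [518.5, -211.5, 172.1]
force: [-5.0, 0.3, 3.5]
gripper_force: 2.7
ee_pos: [518.5, -211.5, 172.1]
force: [-5.3, -0.9, 4.5]
gripper_force: 2.7
```

Run:
```python
from h import *
a=np.mean([env.grab_frame('scene')[150:230,265:365,::-1].astype(float) for _ in range(4)],0)
cv2.imwrite('pics/e.png',cv2.convertScaleAbs(cv2.resize(a,None,fx=7,fy=7,interpolation=cv2.INTER_CUBIC),alpha=2.2))
print(env.state()['force'])
c,s=np.cos(np.radians(-6)),np.sin(np.radians(-6));h=np.array([614.7,-220.3]);m=env.camera_model('scene')
K=np.array([[m['fx'],0,m['cx']],[0,m['fy'],m['cy']],[0,0,1]]);T=np.array(m['camera_from_world'])
def proj(p):
    q=T[:3,:3]@p+T[:3,3];return cv2.projectPoints(np.array([[q[0],-q[1],-q[2]]]),np.zeros(3),np.zeros(3),K,np.array(m['D']))[0].ravel()
cr=lambda p:((proj(p)-[265,150])*7).round()
for th in (1.,.9,.8,.7):
    for y in(-75,75):
        u=-138*np.cos(th);print(th,y,cr(np.array([*(h+u*np.array([c,s])+y*np.array([-s,c])),83+138*np.sin(th)])))
print('tcp',cr(np.array(env.state()['ee_pos'])))
```

```text
[-4.90083294 -0.40163471  5.16150467]
1.0 -75 [513. 275.]
1.0 75 [94. 87.]
0.9 -75 [491. 315.]
0.9 75 [ 74. 124.]
0.8 -75 [471. 356.]
0.8 75 [ 55. 162.]
0.7 -75 [451. 398.]
0.7 75 [ 37. 202.]
tcp [255. 282.]
```

View pics/e.png

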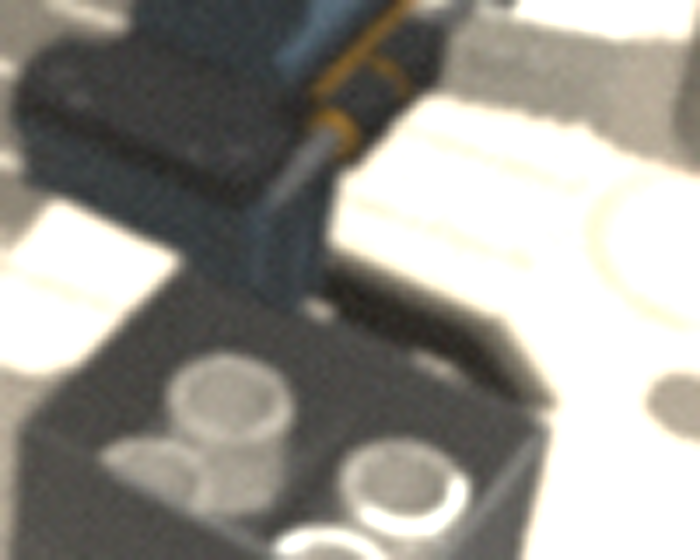

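The lip's right end is at (500,315), which means θ≈0.9, and the edge is resting on the finger about 17 mm above its tip. Now I'll follow the arc down slowly.

```bash
python3 -m jog '{"jaw":[0,0,0,0,0],"slide":[[0,-0.06,0.07],[0,-0.08,0.08],[0,-0.08,0.08],[0,-0.08,0.08],[0,-0.05,0.05]],"spin":[0,0,0,0,0]}'; python3 -m jog '{"jaw":[0,0],"slide":[[0,0,0],[0,0,0]],"spin":[0,0]}'
```

```text
time_s: 10.3
ee_pos: [507.9, -210.0, 160.6]
ee_rot: [-179.9, -0.0, 83.9]
force: [-3.1, 1.2, 2.3]
gripper_width: 0.4
gripper_force: 1.6
time_s: 10.5
ee_pos: [508.2, -210.1, 160.9]
ee_rot: [-180.0, -0.0, 83.9]
force: [-3.3, 0.8, 1.8]
gripper_width: 0.7
gripper_force: 1.7
```

```bash
python3 -m jog '{"jaw":[0,0,0,0,0,0,0,0,0],"slide":[[0,-0.08,0.08],[0,-0.08,0.085],[0,-0.075,0.09],[0,-0.075,0.09],[0,-0.07,0.09],[0,-0.07,0.095],[0,-0.065,0.095],[0,-0.065,0.1],[0,0,0]],"spin":[0,0,0,0,0,0,0,0,0]}'; python3 -m jog '{"jaw":[0],"slide":[[0,0,0]],"spin":[0]}'
```

```text
time_s: 11.4
ee_pos: [489.7, -208.0, 138.4]
ee_rot: [-179.8, -0.0, 83.9]
force: [-6.3, 1.5, 2.3]
gripper_width: 0.4
gripper_force: 2.8
time_s: 11.5
ee_pos: [489.8, -208.0, 138.6]
ee_rot: [-179.8, -0.0, 83.9]
force: [-5.2, 2.0, 1.5]
gripper_width: 0.6
gripper_force: 2.9
```

```bash
python3 -m jog '{"jaw":[0,0,0,0,0,0,0,0,0],"slide":[[0,-0.06,0.09],[0,-0.06,0.095],[0,-0.055,0.095],[0,-0.055,0.1],[0,-0.05,0.1],[0,-0.05,0.1],[0,-0.04,0.1],[0,-0.04,0.1],[0,0,0]],"spin":[0,0,0,0,0,0,0,0,0]}'; python3 -m jog '{"jaw":[0],"slide":[[0,0,0]],"spin":[0]}'
```

```text
time_s: 12.4
ee_pos: [477.0, -206.6, 114.7]
ee_rot: [-179.8, -0.1, 83.9]
force: [-6.0, 1.6, 0.5]
gripper_width: 0.7
gripper_force: 2.9
time_s: 12.5
ee_pos: [477.1, -206.6, 114.8]
ee_rot: [-179.8, -0.1, 83.9]
force: [-6.1, 2.3, 1.0]
gripper_width: 0.4
gripper_force: 3.0
```

```bash
python3 -m jog '{"jaw":[0,0,0,0,0],"slide":[[0,-0.026,0.07],[0,-0.026,0.07],[0,-0.024,0.07],[0,-0.024,0.07],[0,-0.022,0.07]],"spin":[0,0,0,0,0]}'; python3 -m jog '{"jaw":[0],"slide":[[0,0,0]],"spin":[0]}'
```

```text
time_s: 13.0
ee_pos: [473.2, -206.2, 104.3]
ee_rot: [-179.7, -0.1, 83.9]
force: [-6.2, 1.8, 0.4]
gripper_width: 0.8
gripper_force: 3.2
time_s: 13.1
ee_pos: [473.1, -206.1, 104.1]
ee_rot: [-179.7, -0.1, 83.9]
force: [-5.8, 3.3, 0.4]
gripper_width: 0.6
gripper_force: 3.0
```

```bash
python3 -m jog '{"jaw":[0,0,0,0,0,0,0],"slide":[[0,-0.017,0.067],[0,-0.016,0.067],[0,-0.015,0.067],[0,-0.013,0.067],[0,-0.012,0.067],[0,-0.011,0.067],[0,-0.01,0.067]],"spin":[0,0,0,0,0,0,0]}'; python3 -m jog '{"jaw":[0],"slide":[[0,0,0]],"spin":[0]}'
```

```text
time_s: 13.8
ee_pos: [469.4, -205.7, 89.9]
ee_rot: [-179.6, -0.1, 83.9]
force: [-8.3, 1.9, 1.4]
gripper_width: 0.1
gripper_force: 4.0
time_s: 13.9
ee_pos: [469.3, -205.7, 89.7]
ee_rot: [-179.6, -0.1, 83.9]
force: [-6.6, 0.2, -0.4]
gripper_width: 0.6
gripper_force: 3.8
```

```bash
python3 -m jog '{"jaw":[0,0,0,0,0,0],"slide":[[0,-0.01,0.065],[0,-0.009,0.065],[0,-0.008,0.065],[0,-0.007,0.065],[0,-0.006,0.065],[0,-0.005,0.065]],"spin":[0,0,0,0,0,0]}'; python3 -m jog '{"jaw":[0],"slide":[[0,0,0]],"spin":[0]}'
```

```text
time_s: 14.5
ee_pos: [467.4, -205.4, 77.9]
ee_rot: [-179.5, -0.1, 83.9]
force: [-9.4, 1.3, 0.4]
gripper_width: 0.8
gripper_force: 4.4
time_s: 14.6
ee_pos: [467.3, -205.4, 77.7]
ee_rot: [-179.5, -0.1, 83.9]
force: [-8.5, 0.9, 0.1]
gripper_width: 0.1
gripper_force: 4.3
```

```bash
python3 -m jog '{"jaw":[0,0,0,0,0],"slide":[[0,-0.004,0.06],[0,-0.003,0.06],[0,-0.003,0.06],[0,-0.002,0.06],[0,-0.002,0.06]],"spin":[0,0,0,0,0]}'; python3 -m jog '{"jaw":[0],"slide":[[0,0,0]],"spin":[0]}'
```

```text
time_s: 15.1
ee_pos: [466.4, -205.3, 68.8]
ee_rot: [-179.5, -0.1, 83.9]
force: [-9.2, 0.1, -1.3]
gripper_width: 0.9
gripper_force: 4.8
time_s: 15.2
ee_pos: [466.4, -205.3, 68.6]
ee_rot: [-179.5, -0.1, 83.9]
force: [-9.0, -0.1, -0.8]
gripper_width: 0.8
gripper_force: 4.6
```

```bash
for i in 1 2 3; do python3 -m jog '{"jaw":[0,0,0],"slide":[[0,0,0.05],[0,0,0.05],[0,0,0.05]],"spin":[0,0,0]}'|grep -E "pos|e_s|force:"; done
```

```text
time_s: 15.5
ee_pos: [466.1, -205.3, 64.2]
force: [-10.6, 0.3, -1.1]
gripper_force: 4.9
time_s: 15.8
ee_pos: [466.0, -205.2, 59.6]
force: [-9.4, 0.2, -0.8]
gripper_force: 4.9
time_s: 16.1
ee_pos: [465.9, -205.2, 57.0]
force: [-14.8, 2.3, 13.4]
gripper_force: 8.3
```

The finger is now dragging down on a lid that has stopped moving (fz is +13 N), so it is shut. I'll back straight out and check.

```bash
python3 -m jog '{"jaw":[0,0,0,0,0,0,0,0],"slide":[[0,-0.15,0],[0,-0.5,0],[0,-1,0],[0,-1,0],[0,-1,-0.5],[0,0,-0.5],[0,0,0],[0,0,0]],"spin":[0,0,0,0,0,0,0,0]}'
python3 - <<'E'
from h import *
a=env.grab_frame('scene')[120:260,230:400,::-1]
cv2.imwrite('pics/f.png',cv2.convertScaleAbs(cv2.resize(a,None,fx=4,fy=4,interpolation=cv2.INTER_CUBIC),alpha=1.5))
E
```

```text
time_s: 16.9
ee_pos: [363.3, -195.4, 87.4]
ee_rot: [179.8, 0.1, 83.9]
force: [0.1, 0.1, -0.3]
gripper_width: 0.4
gripper_force: 0.0
```

View pics/f.png

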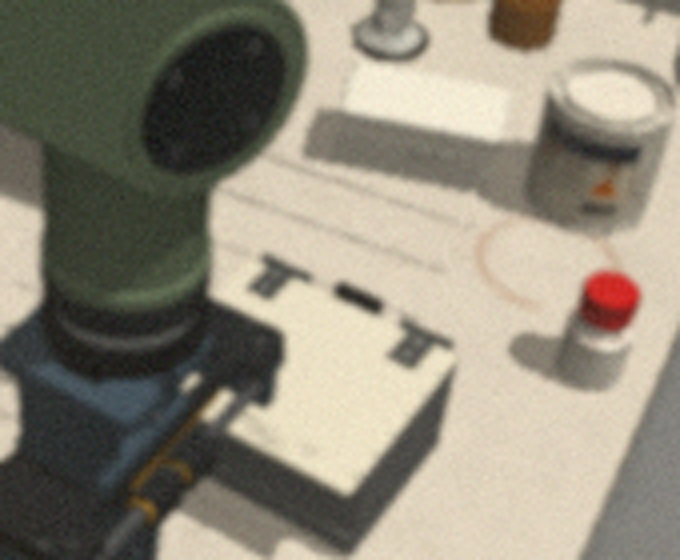

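The lid lies flat on the case, with its front corner at (350,495). The bottle is in its place and the gripper reads no force, so I'm handing in.

```bash
python3 -c "
from workcell import env
print(env.job_done())"
```

```text
the job is handed in; nothing more can be done
None
```

The lid was nudged over, caught on the fingers at about 0.9 rad, eased down until the last picture showed it shut, and the job was handed in at about 17 s with the arm clear; the hand-in call gave no verdict.

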